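Feel out the sticky spot of a running-mould slide

ROBOT

A 7-joint arm with a two-finger parallel gripper is mounted at the origin on the work surface. World frame = base frame: x ahead of the robot, y to its left, z up, the work surface at z = 0. Lengths are in m, angles in rad, forces in N, time in s.
With the tool pointing down it reaches from about 0.425 to 0.825 m from the base axis. Payload 3.6 kg.
Tool frame: the origin (TCP) lies at the very end of the fingers, on their centre line; the grasp point (between the pads) lies 19 mm behind it; z points along the fingers, y is the line along which they close (so a half turn about z gives the same grasp; the last joint's range is limited). The gripper opens to 93 mm and grips with 3 to 60 N. Pads are 15 mm wide; open, the fingers measure 128 mm over their backs; the gripper's body (75 mm by 188 mm) begins 65 mm behind the grasp point.
Start: joints at [-1.308, 0.615, -0.013, 1.423, 0.008, 1.103, -0.04], TCP at [0.185, 0.623, 0.219] pointing down, gripper open.
Joint ranges: [-3.12, 3.12], [-0.3, 2.06], [-1.34, 1.32], [0.26, 2.42], [-1.36, 4.5], [0.01, 1.98], [-2.84, 2.84]. Speed limits (rad/s): [2.79, 2.79, 3.14, 3.14, 3.14, 3.14, 3.14].

INTERFACE

Orientations are given as a unit quaternion [x, y, z, w].
In Python, from bench import r gives the robot as it stands.
- The arm moves only by the tool servo_tool, never from a script. Its argument "plan" is a list of rows, each a list of 5 numbers: the closure, from 0 (fully open) to 1 (shut), then the shift along the tool's x, y, z in units of 0.08 m (1.0 is 0.08 m), then the turn about the tool's z in units of 90 degrees (1.0 is 90 degrees). A call has 1 to 20 rows; each row is the pose to reach, as a shift and turn from the pose commanded when the call began, along the tool's axes at that moment; what a row does not reach only later rows make up. A row lasts 1/10 s, in which the tool goes at most 50 mm and 8.59 degrees, less where a joint would pass 70% of its speed; a pose out of reach is approached as far as the arm can. A call with a number of a shift or a turn outside -1 to 1 is refused whole. A call with a gripper value outside its range is refused whole. The fingers move at their own pace and stop on an object; the grip force is fixed at half the most. Time passes only in rows, so rows that repeat a pose let the fingers close. It gives the time, the measured TCP pose, the force, the opening and the grip force at its end, in the units of the state.
- r.observe(): the state, without advancing time (a new reading comes with each control period).
- r.capture(name): name is "scene" or "top" or "wrist"; returns a dict with "image" (384x512x3 uint8, blue, green, red), "vertical_fov" (degrees; the focal length in pixels is half the picture's height over the tangent of half this angle, whatever the lens; pixels are square), "cx", "cy" (the principal point, pixels), "R" (3x3) and "t" (3): a world point X has camera coordinates R X + t; the wrist camera has in their place "hand_eye" (4x4, takes a point from camera to tool coordinates, whose origin is the TCP and whose axes are the flange's). Camera axes: x right, y down, z forward; pixel columns grow to the right and rows downward; lengths in m; the calibration is good to about 2 mm. A picture is of the moment at which its call begins: read the wrist's pose just before it. There is no depth.
- r.sign_off(): hands the job in; it is judged then, once.
The state is a dict: "time_s": time; "qpos": joint angles; "joint_velocities": joint speeds; "tau": joint torques, N m; "position": TCP position; "orientation": TCP orientation; "ft_force": force on the tool from outside, world axes, zero at the start; "ft_torque": the same for the moment, N m; "finger_gap": finger opening in m; "grasp_force": force on a finger pad.
Only numpy, scipy, OpenCV 4.12 (cv2) and the standard library are available. Lean on these libraries where they do the work, as an engineer would, in place of code of your own. Each camera call takes 0.05 s, during which the arm holds its last target. There are 200 camera calls.

TASK

Before the next plaster run, check the slide: stroke the grey carriage slowly and gently along its whole travel, first until it presses lightly on the blue bumper, then all the way over until it presses lightly on the orange bumper, and feel for the one spot where it drags. Then slide the yellow marker along its own track until it stands level with the middle of the stretch where the carriage's centre drags, leaving the carriage at the orange end. Do not ram the bumpers, and leave the jar, cup and trowel alone.

Things in the scene. Friction and masses are not known exactly. Their poses are not given: they have to be found in the camera images.
- jig_middle (a point): Middle of the aluminium rail (34 wide, 25 high, 360 mm long), on its top face, 43 mm above the table. It is screwed to a fixed plywood board (300 x 420 x 18 mm) whose place and yaw change each time. Axes: y along the rail from the blue to the orange end, x across it away from the robot, z up. A white plaster moulding lies 75 to 145 mm off on the +x side, 52 mm above the table at most.
- carriage (a joint): Carriage position along the rail, m: 0 in the middle, + towards orange; meets the bumpers at about -0.100 (blue) and +0.100 (orange). Stays where left. Pushing it slowly takes 1.5 to 2 N, but one unseen sticky spot, within 70 mm of the middle, adds about 6 N, either way, while the carriage's centre is within 7 mm of it, fading to nothing 12 mm away.
- carriage_grip (a point): Centre of the red upright grip over the centre of the grey carriage (block 56 x 70 x 22 mm): 30 mm across the rail, 16 mm along it, 46 mm high; this point is 28 mm above the block's top and 18 mm under the grip's top. Axes as jig_middle. On its +x side an arm carries a steel profile sheet, lower than the grip. Pinch from above along the rail, or push.
- marker (a joint): Position of the marker along its track in m, parallel to the rail and counted alike: at equal values marker and carriage stand level with one another. Range -0.145 to 0.145; starts at the blue end. Slides with about 1.5 N and stays where it is left.
- marker_grip (a point): Centre of the yellow upright fin of the marker: 26 mm across the track, 14 mm along it, 50 mm high; this point is 20 mm under the top of the fin and 30 mm above its black foot. The marker runs on a dark track 90 mm from the rail, on its robot side (-x). Axes as jig_middle.
- bumper_blue: Blue round rubber bumper, 22 mm in diameter, at the blue (-y) end of the rail; origin at the middle of its face towards the carriage. It gives like a spring, 2.5 N per mm, and bottoms at 12 mm; a light press is about 3 to 8 N on it, and 18 N is too hard.
- bumper_orange: Orange round rubber bumper, like the blue one, at the orange (+y) end of the rail; origin at the middle of its face towards the carriage.
- pigment_jar_center (a point): Blue jar with black lid, 68 mm in diameter, 95 mm high, standing at one side of the board; not to be moved. The point is half-way up.
- mixing_cup: Black cup, 84 mm in diameter, 90 mm high, standing beside the board; origin under its centre; not to be moved.
- trowel_blade (a point): Trowel lying on the table beside the board, 305 mm long along its x, wooden handle to -x; this point is the middle of the dark steel blade (120 x 50 mm); not to be moved.

How it is judged:
On the way, in this order (a step that is already met when the one before it is completed fails the run):
1. the carriage presses on the blue bumper with more than 2 N (contact force between carriage and bumper_blue above 2 N), for 0.1 s.
2. then the carriage presses on the orange bumper with more than 2 N (contact force between carriage and bumper_orange above 2 N), for 0.1 s.
3. then the marker stands within 8 mm of the sticky spot, along the rail (y of sticky_spot in the frame of marker_grip between -0.008 and 0.008 m), for 0.3 s.
At the end, for the whole second after the job is handed in: The marker stands within 8 mm of the sticky spot, measured along the rail; the carriage is left within 15 mm of touching the orange bumper; both are released and at rest (all of step 3 and value of joint carriage above 0.085 m and velocity of joint marker between -0.005 and 0.005 m/s and velocity of joint carriage between -0.005 and 0.005 m/s).
It fails at once if the carriage presses on a bumper with more than 18 N (contact force between carriage and bumper_blue above 18 N or contact force between carriage and bumper_orange above 18 N).
It fails at once if the carriage is stroked faster than 0.35 m/s (velocity of joint carriage above 0.35 m/s or velocity of joint carriage below -0.35 m/s).
It fails at once if the jar, the cup or the trowel is moved more than 30 mm (distance of any of pigment_jar_center, mixing_cup, trowel_blade from where it was at the start of the episode above 0.03 m).
It also fails if it takes over 72 s, if anything falls off the work surface, if the arm or the gripper's body presses on something with over 40 N, if the wrist force passes 120 N, or if a joint passes its speed limit or range.

## Working session

There is one attempt and no reset: what is moved stays moved. The work goes in short steps, Python scripts to look and compute and a tool call to move; the robot and the scene stay as the last step left them, time stands still between calls to the robot, and variables do not carry over. Pictures are saved under pics/ and viewed, at most 10 in all, crops included, and the job is handed in when it is done.

Besides the shell and the picture viewer there is one more tool, called after "Request:" as name(argument=value, ...), one argument or row to a line, values as JSON. servo_tool: Moves the arm, as the interface text tells. Its arguments: {"type":"object","properties":{"plan":{"type":"array","items":{"type":"array","items":{"type":"number"}}}},"required":["plan"]}

```bash
ls; mkdir -p pics; python3 - <<'E'
from bench import r
import cv2
s=r.observe(); print({k:s[k] for k in('time_s','position','orientation','ft_force','finger_gap')})
for n in('scene','top'):
    c=r.capture(n); cv2.imwrite(f'pics/{n}.png',c['image']); print(n,c['vertical_fov'],c['cx'],c['cy'],c['R'],c['t'])
E
```

```text
pics
{'time_s': 0.0, 'position': array([0.18487049, 0.62232717, 0.21748746]), 'orientation': array([ 1.43840107e-01,  9.89600104e-01, -1.27642238e-03, -1.66440031e-04]), 'ft_force': array([ 0.13609083, -0.49376046, -0.37229929]), 'finger_gap': 0.09263561397956918}
scene 53.29791512052413 248.30845941793808 186.8528484592745 [[ 0.18870687  0.98201468 -0.00607272]
 [ 0.86366151 -0.16890073 -0.47493299]
 [-0.46741685  0.08437835 -0.88000101]] [-0.0857992  -0.42586     1.60707472]
top 50.26952408118925 261.13920066457297 192.77443459971525 [[-0.00354478 -0.99975731 -0.02174316]
 [-0.99378141  0.00594179 -0.11118992]
 [ 0.11129213  0.0212138  -0.99356129]] [0.00828509 0.51587414 1.28426938]
```

View pics/top.png

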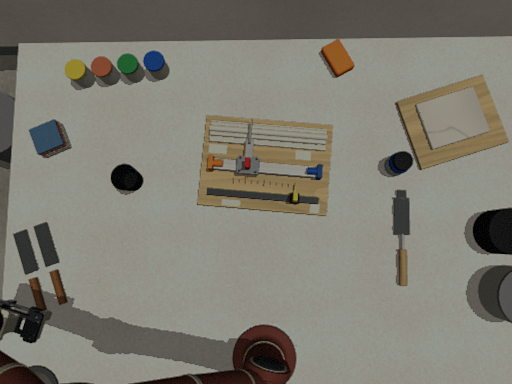

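View pics/scene.png

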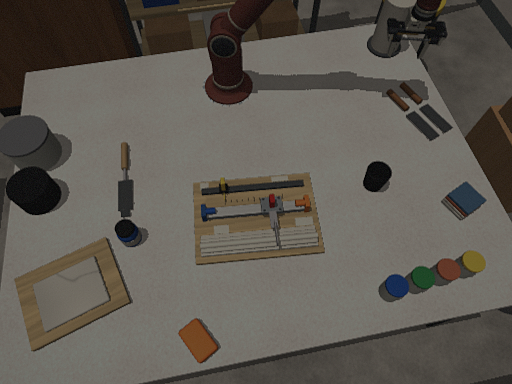

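```bash
python3 - <<'E'
import cv2
a=cv2.imread('pics/top.png')[105:225,190:345]
cv2.imwrite('pics/c1.png',cv2.resize(a,None,fx=5,fy=5,interpolation=cv2.INTER_CUBIC))
a=cv2.imread('pics/scene.png')[165:265,185:330]
cv2.imwrite('pics/c2.png',cv2.resize(a,None,fx=5,fy=5,interpolation=cv2.INTER_CUBIC))
E
```

```text
(no output)
```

View pics/c1.png

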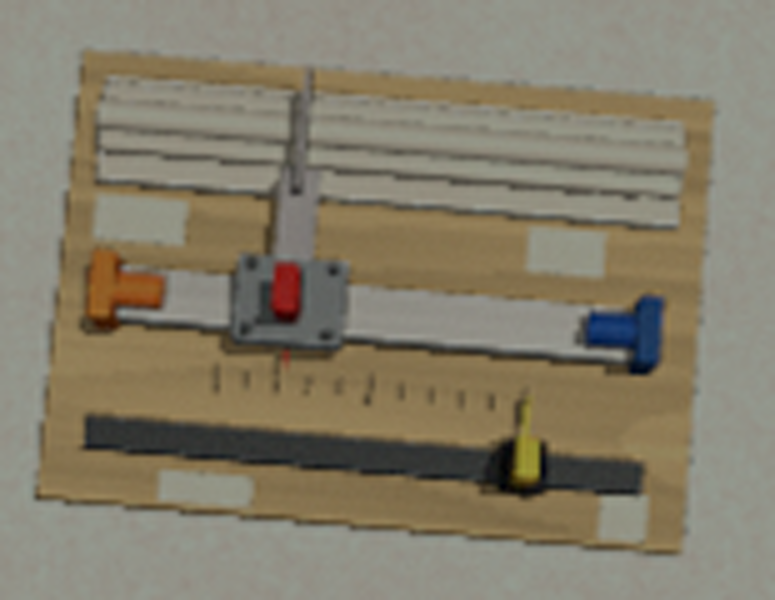

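View pics/c2.png

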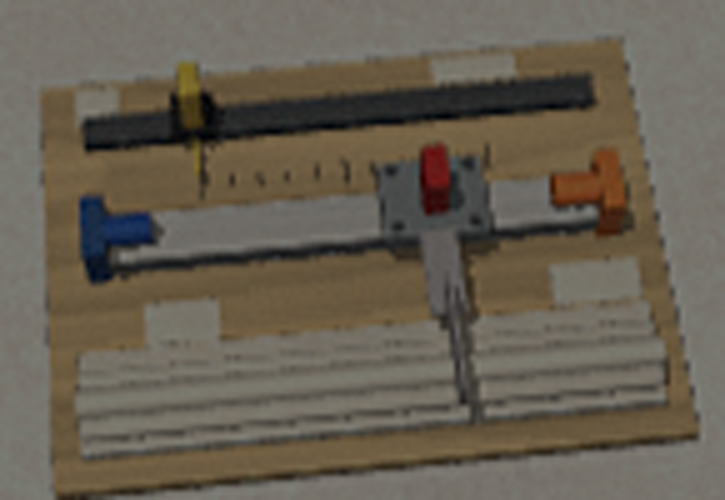

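```bash
cat > h.py <<'E'
from bench import r
import numpy as np, cv2
from scipy.spatial.transform import Rotation as Ro
TOP=dict(f=192/np.tan(np.radians(50.26952408/2)),cx=261.1392,cy=192.77443,R=np.array([[-0.00354478,-0.99975731,-0.02174316],[-0.99378141,0.00594179,-0.11118992],[0.11129213,0.0212138,-0.99356129]]),t=np.array([0.00828509,0.51587414,1.28426938]))
SC=dict(f=192/np.tan(np.radians(53.29791512/2)),cx=248.30846,cy=186.85285,R=np.array([[0.18870687,0.98201468,-0.00607272],[0.86366151,-0.16890073,-0.47493299],[-0.46741685,0.08437835,-0.88000101]]),t=np.array([-0.0857992,-0.42586,1.60707472]))
def ray(c,u,v):
    d=c['R'].T@np.array([(u-c['cx'])/c['f'],(v-c['cy'])/c['f'],1]); return -c['R'].T@c['t'],d/np.linalg.norm(d)
def atz(c,u,v,z):
    o,d=ray(c,u,v); return o+d*(z-o[2])/d[2]
def tri(a,b):
    A=[];B=[]
    for o,d in(a,b):
        P=np.eye(3)-np.outer(d,d); A.append(P);B.append(P@o)
    return np.linalg.lstsq(np.vstack(A),np.hstack(B),rcond=None)[0]
t=lambda x,y:(190+(x+.5)/5-.5,105+(y+.5)/5-.5)
s=lambda x,y:(185+(x+.5)/5-.5,165+(y+.5)/5-.5)
E
python3 - <<'E'
from h import *
np.set_printoptions(precision=4,suppress=True)
print('top corners TL TR BR BL');T=np.array([atz(TOP,*t(*p),.018) for p in((83,50),(713,100),(680,552),(38,498))])
S=np.array([atz(SC,*s(*p),.018) for p in((698,436),(57,495),(42,88),(622,38))])
print(T,S)
for C in(T,S):
    c=C.mean(0); y=(C[0]+C[3]-C[1]-C[2])[:2]; x=(C[0]+C[1]-C[2]-C[3])[:2]
    print(c,'yaw',np.degrees(np.arctan2(-y[0],y[1])),np.degrees(np.arctan2(x[1],x[0])),np.linalg.norm(y)/2,np.linalg.norm(x)/2)
print('grip top',tri(ray(TOP,*t(287,276)),ray(SC,*s(434,154))))
print('grip tops z .11',atz(TOP,*t(286,280),.111),atz(SC,*s(434,156),.111))
print('fin top',tri(ray(TOP,*t(528,445)),ray(SC,*s(188,68))),tri(ray(TOP,*t(526,462)),ray(SC,*s(188,80))))
print('rail blue/orange bumper',atz(TOP,*t(650,335),.055),atz(TOP,*t(103,290),.055),tri(ray(TOP,*t(650,335)),ray(SC,*s(93,239))),tri(ray(TOP,*t(103,290)),ray(SC,*s(607,190))))
st=r.observe(); print(st['position'],Ro.from_quat(st['orientation']).as_matrix())
E
```

```text
top corners TL TR BR BL
[[ 0.7791  0.1874  0.018 ]
 [ 0.741  -0.2282  0.018 ]
 [ 0.4442 -0.2003  0.018 ]
 [ 0.4812  0.2132  0.018 ]] [[ 0.7835  0.1875  0.018 ]
 [ 0.7433 -0.2259  0.018 ]
 [ 0.4448 -0.1992  0.018 ]
 [ 0.4843  0.2179  0.018 ]]
[ 0.6114 -0.007   0.018 ] yaw -5.168015663225943 -5.155411156250518 0.4162100144878494 0.2985731146377535
[ 0.614  -0.0049  0.018 ] yaw -5.483842486566049 -5.450119235451042 0.41712814755365013 0.3002442325798386
grip top [0.6044 0.0462 0.1287]
grip tops z .11 [0.6053 0.0473 0.111 ] [0.5972 0.0492 0.111 ]
fin top [ 0.5034 -0.0972  0.1135] [ 0.4961 -0.0978  0.0847]
rail blue/orange bumper [ 0.5791 -0.1793  0.055 ] [0.6105 0.1669 0.055 ] [ 0.5811 -0.1794  0.0435] [0.6125 0.1687 0.0448]
[0.1849 0.6224 0.2176] [[-0.9586  0.2848 -0.0006]
 [ 0.2848  0.9586 -0.0022]
 [-0.     -0.0023 -1.    ]]
```

Request:
servo_tool(
  plan=[
    [0,-0.5,-0.38,0,-0.09],
    [0,-1,-0.77,0,-0.125],
    [0,-1,-0.77,0,-0.125],
    [0,-1,-0.77,0,-0.125],
  ],
)

```text
time_s: 0.5
position: [0.2456, 0.5399, 0.2186]
orientation: [0.048, 0.999, -0.0, -0.0]
ft_force: [0.8, 0.2, 0.0]
finger_gap: 0.0932
grasp_force: 0.0
```

Request:
servo_tool(
  plan=[
    [0,-0.5,-0.5,0,0],
    [0,-1,-1,0,0],
    [0,-1,-1,0,0],
  ],
)

```text
time_s: 0.8
position: [0.3202, 0.4505, 0.2184]
orientation: [0.049, 0.999, -0.002, 0.001]
ft_force: [0.3, 0.4, 0.3]
finger_gap: 0.0929
grasp_force: 0.0
```

Request:
servo_tool(
  plan=[
    [0,-0.5,-0.5,0,0],
    [0,-1,-1,0,0],
    [0,-1,-1,0,0],
  ],
)

```text
time_s: 1.1
position: [0.3924, 0.3633, 0.2185]
orientation: [0.05, 0.999, -0.001, 0.001]
ft_force: [0.5, 0.1, -0.1]
finger_gap: 0.0927
grasp_force: 0.0
```

Request:
servo_tool(
  plan=[
    [0,-0.5,-0.5,0,0],
    [0,-1,-1,0,0],
    [0,-1,-1,0,0],
  ],
)

```text
time_s: 1.4
position: [0.4647, 0.2762, 0.2185]
orientation: [0.05, 0.999, -0.001, 0.001]
ft_force: [0.5, 0.4, -0.4]
finger_gap: 0.0929
grasp_force: 0.0
```

Request:
servo_tool(
  plan=[
    [0,-0.5,-0.5,0,0],
    [0,-1,-1,0,0],
    [0,-1,-1,0,0],
  ],
)

```text
time_s: 1.7
position: [0.5368, 0.189, 0.2184]
orientation: [0.049, 0.999, -0.001, 0.001]
ft_force: [0.0, -0.8, 0.0]
finger_gap: 0.0928
grasp_force: 0.0
```

Request:
servo_tool(
  plan=[
    [0,-0.5,-0.5,0,0],
    [0,-1,-1,0,0],
    [0,-1,-1,0,0],
    [0,-1,-1,0,0],
  ],
)

```text
time_s: 2.1
position: [0.6066, 0.1055, 0.2179]
orientation: [0.048, 0.999, -0.0, -0.0]
ft_force: [-0.0, -0.4, -0.2]
finger_gap: 0.093
grasp_force: 0.0
```

Request:
servo_tool(
  plan=[
    [0,0,-0.35,0,0],
    [0,0,-0.7,0,0],
    [0,0,-0.7,0,0],
  ],
)

```text
time_s: 2.4
position: [0.5993, 0.0489, 0.2187]
orientation: [0.047, 0.999, -0.001, -0.001]
ft_force: [-0.4, -1.0, 0.0]
finger_gap: 0.093
grasp_force: 0.0
```

```bash
python3 - <<'E'
from h import *
st=r.observe();print(st['position'],st['orientation'])
c=r.capture('wrist'); cv2.imwrite('pics/w1.png',c['image']); print(c['vertical_fov'],c['cx'],c['cy'],c['hand_eye'])
np.savez('w1.npz',p=st['position'],q=st['orientation'],H=c['hand_eye'],f=192/np.tan(np.radians(c['vertical_fov']/2)),cx=c['cx'],cy=c['cy'])
E
```

```text
[0.59932895 0.0489086  0.21865798] [ 4.73193778e-02  9.98879307e-01 -7.97118510e-04 -6.09687302e-04]
68.04226151221549 256.683150254344 195.25381807763384 [[ 1.85247197e-04 -9.70408358e-01 -2.41469633e-01  6.62539846e-02]
 [ 9.99999768e-01  2.15806049e-05  6.80438166e-04 -1.08963302e-03]
 [-6.55091823e-04 -2.41469703e-01  9.70408137e-01 -1.66009769e-01]
 [ 0.00000000e+00  0.00000000e+00  0.00000000e+00  1.00000000e+00]]
```

View pics/w1.png

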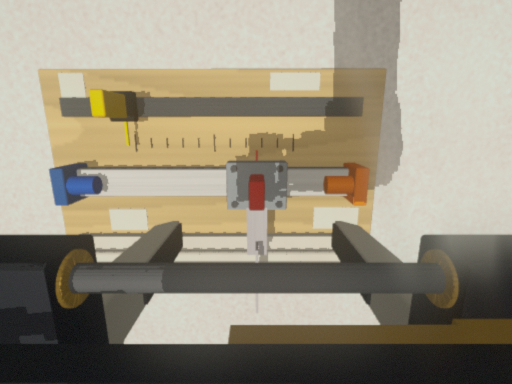

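```bash
cat >> h.py <<'E'
def wz(n,u,v,z):
    w=np.load(n); R=Ro.from_quat(w['q']).as_matrix(); H=w['H']
    d=R@H[:3,:3]@np.array([(u-w['cx'])/w['f'],(v-w['cy'])/w['f'],1]); o=w['p']+R@H[:3,3]
    return o+d*(z-o[2])/d[2]
E
python3 - <<'E'
from h import *
np.set_printoptions(precision=4,suppress=True)
f=lambda *a:wz('w1.npz',*a)
T=np.array([f(41,69,.018),f(383,69,.018)])
print('board robot-side corners',T, T[1]-T[0])
print('block corners',[f(*p,.067) for p in((227,162),(287,162),(288,209),(227,209))])
print('grip z.113', f(257,193,.113), f(257,208,.113),f(257,177,.113))
print('ticks',f(136,143,.018),f(214,143,.018),f(293,143,.018),'pointer',f(257,153,.05),'yel',f(128,145,.018))
print('rail',f(78,182,.043),f(350,182,.043))
print('fin top',f(97,103,.098),f(92,103,.098),f(103,103,.098))
y=np.array([.0945,.9955]);
E
```

```text
board robot-side corners [[ 0.4445 -0.1971  0.018 ]
 [ 0.4832  0.2105  0.018 ]] [0.0387 0.4076 0.    ]
block corners [array([0.5705, 0.0172, 0.067 ]), array([0.5768, 0.084 , 0.067 ]), array([0.6316, 0.0814, 0.067 ]), array([0.625 , 0.0106, 0.067 ])]
grip z.113 [0.5982 0.0482 0.113 ] [0.6135 0.0468 0.113 ] [0.5823 0.0497 0.113 ]
ticks [ 0.5413 -0.1009  0.018 ] [ 0.5507 -0.0021  0.018 ] [0.5601 0.0978 0.018 ] pointer [0.5653 0.0514 0.05  ] yel [ 0.5428 -0.1115  0.018 ]
rail [ 0.5805 -0.1702  0.043 ] [0.6118 0.1612 0.043 ]
fin top [ 0.4987 -0.0969  0.098 ] [ 0.4982 -0.1017  0.098 ] [ 0.4992 -0.0912  0.098 ]
```

Request:
servo_tool(
  plan=[
    [0,0,0,0.5,0],
    [0,0,0,1,0],
    [0,0,0,1,0],
  ],
)

```text
time_s: 2.75
position: [0.5955, 0.0546, 0.1337]
orientation: [0.044, 0.999, 0.001, -0.006]
ft_force: [0.3, -0.1, -0.2]
finger_gap: 0.0934
grasp_force: 0.0
```

Request:
servo_tool(
  plan=[
    [0,0,0,0.3,0],
    [0,0,0,0.6,0],
    [0,0,0,0.72,0],
    [0,0,0,0.72,0],
  ],
)

```text
time_s: 3.15
position: [0.6001, 0.0522, 0.0811]
orientation: [0.045, 0.999, 0.0, -0.001]
ft_force: [0.0, 0.2, -0.1]
finger_gap: 0.093
grasp_force: 0.0
```

Request:
servo_tool(
  plan=[
    [1,0,0,0,0],
    [1,0,0,0,0],
    [1,0,0,0,0],
    [1,0,0,0,0],
    [1,0,0,0,0],
    [1,0,0,0,0],
    [1,0,0,0,0],
    [1,0,0,0,0],
  ],
)

```text
time_s: 3.95
position: [0.6004, 0.0502, 0.081]
orientation: [0.046, 0.999, -0.0, -0.0]
ft_force: [0.3, 0.1, 0.1]
finger_gap: 0.0337
grasp_force: 0.0
```

Request:
servo_tool(
  plan=[
    [1,0,0,0,0],
    [1,0,0,0,0],
    [1,0,0,0,0],
    [1,0,0,0,0],
    [1,0,0,0,0],
    [1,0,0,0,0],
  ],
)

```text
time_s: 4.55
position: [0.6004, 0.0498, 0.081]
orientation: [0.046, 0.999, -0.0, -0.0]
ft_force: [-0.4, -1.6, -0.2]
finger_gap: 0.0158
grasp_force: 30.0
```

Request:
servo_tool(
  plan=[
    [1,0,-0.05,0,0],
    [1,0,-0.1,0,0],
    [1,0,-0.15,0,0],
  ],
)

```text
time_s: 4.85
position: [0.5994, 0.0389, 0.081]
orientation: [0.046, 0.999, 0.001, 0.0]
ft_force: [0.6, 2.1, -0.8]
finger_gap: 0.0158
grasp_force: 30.0
```

Request:
servo_tool(
  plan=[
    [1,0,-0.05,0,0],
    [1,0,-0.1,0,0],
    [1,0,-0.15,0,0],
  ],
)

```text
time_s: 5.15
position: [0.5982, 0.0261, 0.081]
orientation: [0.046, 0.999, 0.0, -0.0]
ft_force: [0.8, 2.4, -1.1]
finger_gap: 0.0157
grasp_force: 30.0
```

Request:
servo_tool(
  plan=[
    [1,0,-0.05,0,0],
    [1,0,-0.1,0,0],
    [1,0,-0.15,0,0],
  ],
)

```text
time_s: 5.45
position: [0.5971, 0.0141, 0.081]
orientation: [0.046, 0.999, 0.0, -0.0]
ft_force: [0.7, 1.4, -2.2]
finger_gap: 0.0158
grasp_force: 30.0
```

Request:
servo_tool(
  plan=[
    [1,0,-0.05,0,0],
    [1,0,-0.1,0,0],
    [1,0,-0.15,0,0],
  ],
)

```text
time_s: 5.75
position: [0.596, 0.0021, 0.081]
orientation: [0.046, 0.999, -0.0, -0.0]
ft_force: [-1.0, 1.8, -1.8]
finger_gap: 0.0155
grasp_force: 30.0
```

Request:
servo_tool(
  plan=[
    [1,0,-0.05,0,0],
    [1,0,-0.1,0,0],
    [1,0,-0.15,0,0],
  ],
)

```text
time_s: 6.05
position: [0.5948, -0.0098, 0.081]
orientation: [0.046, 0.999, -0.0, -0.0]
ft_force: [0.9, 1.8, -2.1]
finger_gap: 0.0161
grasp_force: 30.0
```

Request:
servo_tool(
  plan=[
    [1,0,-0.05,0,0],
    [1,0,-0.1,0,0],
    [1,0,-0.15,0,0],
  ],
)

```text
time_s: 6.35
position: [0.5937, -0.0218, 0.081]
orientation: [0.046, 0.999, -0.0, -0.0]
ft_force: [0.8, 1.2, -2.2]
finger_gap: 0.0161
grasp_force: 30.0
```

Request:
servo_tool(
  plan=[
    [1,0,-0.05,0,0],
    [1,0,-0.1,0,0],
    [1,0,-0.15,0,0],
  ],
)

```text
time_s: 6.65
position: [0.5926, -0.0337, 0.081]
orientation: [0.046, 0.999, -0.0, -0.0]
ft_force: [0.5, 2.1, -2.9]
finger_gap: 0.0158
grasp_force: 30.0
```

Request:
servo_tool(
  plan=[
    [1,0,-0.05,0,0],
    [1,0,-0.1,0,0],
    [1,0,-0.15,0,0],
  ],
)

```text
time_s: 6.95
position: [0.5915, -0.0457, 0.081]
orientation: [0.046, 0.999, -0.0, -0.0]
ft_force: [0.3, 2.1, -3.4]
finger_gap: 0.0158
grasp_force: 30.0
```

Request:
servo_tool(
  plan=[
    [1,0,-0.05,0,0],
    [1,0,-0.1,0,0],
    [1,0,-0.15,0,0],
  ],
)

```text
time_s: 7.25
position: [0.5907, -0.0546, 0.081]
orientation: [0.045, 0.999, 0.002, 0.0]
ft_force: [0.7, 7.1, -2.5]
finger_gap: 0.0156
grasp_force: 30.0
```

Request:
servo_tool(
  plan=[
    [1,0,-0.05,0,0],
    [1,0,-0.1,0,0],
    [1,0,-0.15,0,0],
  ],
)

```text
time_s: 7.55
position: [0.5897, -0.0653, 0.081]
orientation: [0.045, 0.999, 0.002, -0.0]
ft_force: [0.9, 6.5, -2.6]
finger_gap: 0.0159
grasp_force: 30.0
```

Request:
servo_tool(
  plan=[
    [1,0,-0.05,0,0],
    [1,0,-0.1,0,0],
    [1,0,-0.15,0,0],
  ],
)

```text
time_s: 7.85
position: [0.5881, -0.082, 0.081]
orientation: [0.046, 0.999, -0.0, -0.0]
ft_force: [0.3, 1.2, -2.9]
finger_gap: 0.0158
grasp_force: 30.0
```

Request:
servo_tool(
  plan=[
    [1,0,-0.05,0,0],
    [1,0,-0.1,0,0],
    [1,0,-0.15,0,0],
  ],
)

```text
time_s: 8.15
position: [0.587, -0.0938, 0.081]
orientation: [0.046, 0.999, -0.0, -0.0]
ft_force: [-0.2, 2.6, -2.9]
finger_gap: 0.0159
grasp_force: 30.0
```

Request:
servo_tool(
  plan=[
    [1,0,-0.03,0,0],
    [1,0,-0.06,0,0],
    [1,0,-0.09,0,0],
  ],
)

```text
time_s: 8.45
position: [0.5864, -0.1004, 0.081]
orientation: [0.046, 0.999, 0.0, -0.0]
ft_force: [0.9, 1.6, -2.9]
finger_gap: 0.0158
grasp_force: 30.0
```

Request:
servo_tool(
  plan=[
    [1,0,-0.0125,0,0],
    [1,0,-0.025,0,0],
  ],
)

```text
time_s: 8.65
position: [0.5862, -0.1023, 0.081]
orientation: [0.046, 0.999, -0.0, -0.0]
ft_force: [-0.8, 1.4, -3.1]
finger_gap: 0.0162
grasp_force: 30.0
```

Request:
servo_tool(
  plan=[
    [1,0,-0.0125,0,0],
    [1,0,-0.025,0,0],
  ],
)

```text
time_s: 8.85
position: [0.5861, -0.1042, 0.081]
orientation: [0.046, 0.999, 0.0, -0.0]
ft_force: [0.5, 1.2, -4.8]
finger_gap: 0.0157
grasp_force: 30.0
```

Request:
servo_tool(
  plan=[
    [1,0,-0.0125,0,0],
    [1,0,-0.025,0,0],
  ],
)

```text
time_s: 9.05
position: [0.5859, -0.1056, 0.081]
orientation: [0.046, 0.999, 0.0, -0.0]
ft_force: [0.7, 3.0, -3.0]
finger_gap: 0.0159
grasp_force: 30.0
```

Request:
servo_tool(
  plan=[
    [1,0,-0.0125,0,0],
    [1,0,-0.025,0,0],
  ],
)

```text
time_s: 9.25
position: [0.5858, -0.1066, 0.081]
orientation: [0.046, 0.999, 0.001, -0.0]
ft_force: [1.0, 6.9, -3.6]
finger_gap: 0.0157
grasp_force: 30.0
```

Request:
servo_tool(
  plan=[
    [1,0,-0.01,0,0],
    [1,0,-0.01,0,0],
    [1,0,-0.01,0,0],
    [1,0,-0.01,0,0],
  ],
)

```text
time_s: 9.65
position: [0.5858, -0.1069, 0.081]
orientation: [0.045, 0.999, 0.001, -0.0]
ft_force: [0.6, 4.9, -3.4]
finger_gap: 0.0157
grasp_force: 30.0
```

Request:
servo_tool(
  plan=[
    [1,0,-0.012,0,0],
    [1,0,-0.012,0,0],
    [1,0,-0.012,0,0],
  ],
)

```text
time_s: 9.95
position: [0.5858, -0.1073, 0.081]
orientation: [0.045, 0.999, 0.002, -0.0]
ft_force: [0.7, 6.0, -3.4]
finger_gap: 0.0157
grasp_force: 30.0
```

Request:
servo_tool(
  plan=[
    [1,0,0.05,0,0],
    [1,0,0.1,0,0],
    [1,0,0.15,0,0],
    [1,0,0.2,0,0],
  ],
)

```text
time_s: 10.35
position: [0.5868, -0.0958, 0.081]
orientation: [0.047, 0.999, -0.001, -0.0]
ft_force: [0.4, -2.0, -4.2]
finger_gap: 0.0158
grasp_force: 30.0
```

Request:
servo_tool(
  plan=[
    [1,0,0.05,0,0],
    [1,0,0.1,0,0],
    [1,0,0.15,0,0],
  ],
)

```text
time_s: 10.65
position: [0.5881, -0.0822, 0.081]
orientation: [0.046, 0.999, -0.0, -0.0]
ft_force: [-0.7, -1.7, -4.5]
finger_gap: 0.0158
grasp_force: 30.0
```

Request:
servo_tool(
  plan=[
    [1,0,0.025,0,0],
    [1,0,0.05,0,0],
  ],
)

```text
time_s: 10.85
position: [0.5885, -0.078, 0.081]
orientation: [0.046, 0.999, -0.0, -0.0]
ft_force: [0.3, -1.7, -4.3]
finger_gap: 0.016
grasp_force: 30.0
```

Now fine sampling, 3 mm per call.

Request:
servo_tool(
  plan=[
    [1,0,0.02,0,0],
    [1,0,0.0375,0,0],
  ],
)

```text
time_s: 11.05
position: [0.5888, -0.0752, 0.081]
orientation: [0.046, 0.999, -0.0, -0.0]
ft_force: [-0.9, -1.4, -5.4]
finger_gap: 0.0161
grasp_force: 30.0
```

Request:
servo_tool(
  plan=[
    [1,0,0.02,0,0],
    [1,0,0.0375,0,0],
  ],
)

```text
time_s: 11.25
position: [0.589, -0.0728, 0.081]
orientation: [0.046, 0.999, -0.001, -0.0]
ft_force: [0.5, -3.6, -4.7]
finger_gap: 0.0159
grasp_force: 30.0
```

Request:
servo_tool(
  plan=[
    [1,0,0.02,0,0],
    [1,0,0.0375,0,0],
  ],
)

```text
time_s: 11.45
position: [0.5891, -0.0713, 0.081]
orientation: [0.047, 0.999, -0.001, -0.0]
ft_force: [-0.3, -5.7, -4.7]
finger_gap: 0.0159
grasp_force: 30.0
```

Request:
servo_tool(
  plan=[
    [1,0,0.02,0,0],
    [1,0,0.0375,0,0],
  ],
)

```text
time_s: 11.65
position: [0.5893, -0.0695, 0.081]
orientation: [0.047, 0.999, -0.002, -0.0]
ft_force: [-1.3, -7.2, -4.5]
finger_gap: 0.0156
grasp_force: 30.0
```

Request:
servo_tool(
  plan=[
    [1,0,0.02,0,0],
    [1,0,0.0375,0,0],
  ],
)

```text
time_s: 11.85
position: [0.5895, -0.0669, 0.081]
orientation: [0.048, 0.999, -0.002, -0.0]
ft_force: [-1.0, -7.0, -4.9]
finger_gap: 0.0159
grasp_force: 30.0
```

Request:
servo_tool(
  plan=[
    [1,0,0.02,0,0],
    [1,0,0.0375,0,0],
  ],
)

```text
time_s: 12.05
position: [0.5898, -0.0637, 0.081]
orientation: [0.047, 0.999, -0.002, -0.0]
ft_force: [-1.0, -6.7, -4.1]
finger_gap: 0.016
grasp_force: 30.0
```

Request:
servo_tool(
  plan=[
    [1,0,0.02,0,0],
    [1,0,0.0375,0,0],
  ],
)

```text
time_s: 12.25
position: [0.5901, -0.0607, 0.0811]
orientation: [0.047, 0.999, -0.002, -0.0]
ft_force: [-0.5, -7.3, -5.7]
finger_gap: 0.016
grasp_force: 30.0
```

Request:
servo_tool(
  plan=[
    [1,0,0.02,0,0],
    [1,0,0.0375,0,0],
  ],
)

```text
time_s: 12.45
position: [0.5904, -0.0577, 0.081]
orientation: [0.047, 0.999, -0.002, -0.0]
ft_force: [-1.0, -7.1, -4.6]
finger_gap: 0.0161
grasp_force: 30.0
```

Request:
servo_tool(
  plan=[
    [1,0,0.02,0,0],
    [1,0,0.0375,0,0],
  ],
)

```text
time_s: 12.65
position: [0.5908, -0.0532, 0.081]
orientation: [0.047, 0.999, -0.001, -0.0]
ft_force: [-0.9, -3.2, -4.3]
finger_gap: 0.016
grasp_force: 30.0
```

Request:
servo_tool(
  plan=[
    [1,0,0.02,0,0],
    [1,0,0.0375,0,0],
  ],
)

```text
time_s: 12.85
position: [0.5914, -0.0472, 0.081]
orientation: [0.046, 0.999, 0.001, -0.0]
ft_force: [-0.1, -1.1, -4.4]
finger_gap: 0.0159
grasp_force: 30.0
```

Request:
servo_tool(
  plan=[
    [1,0,0.02,0,0],
    [1,0,0.0375,0,0],
  ],
)

```text
time_s: 13.05
position: [0.5916, -0.0445, 0.081]
orientation: [0.046, 0.999, 0.0, -0.0]
ft_force: [1.2, -2.0, -5.1]
finger_gap: 0.0159
grasp_force: 30.0
```

Request:
servo_tool(
  plan=[
    [1,0,0.02,0,0],
    [1,0,0.0375,0,0],
  ],
)

```text
time_s: 13.25
position: [0.5918, -0.0419, 0.081]
orientation: [0.046, 0.999, 0.0, -0.0]
ft_force: [-0.6, -2.1, -5.2]
finger_gap: 0.0158
grasp_force: 30.0
```

Request:
servo_tool(
  plan=[
    [1,0,0.08,0,0],
    [1,0,0.16,0,0],
    [1,0,0.24,0,0],
    [1,0,0.32,0,0],
    [1,0,0.4,0,0],
    [1,0,0.48,0,0],
    [1,0,0.56,0,0],
    [1,0,0.64,0,0],
    [1,0,0.72,0,0],
    [1,0,0.8,0,0],
  ],
)

```text
time_s: 14.25
position: [0.5978, 0.022, 0.081]
orientation: [0.046, 0.999, -0.0, -0.0]
ft_force: [0.5, -1.4, -5.4]
finger_gap: 0.0155
grasp_force: 30.0
```

Request:
servo_tool(
  plan=[
    [1,0,0.08,0,0],
    [1,0,0.16,0,0],
    [1,0,0.24,0,0],
    [1,0,0.32,0,0],
    [1,0,0.4,0,0],
    [1,0,0.48,0,0],
    [1,0,0.56,0,0],
    [1,0,0.64,0,0],
    [1,0,0.72,0,0],
    [1,0,0.8,0,0],
    [1,0,0.8,0,0],
  ],
)

```text
time_s: 15.35
position: [0.6039, 0.0876, 0.081]
orientation: [0.045, 0.999, 0.001, 0.0]
ft_force: [0.9, 0.8, -6.7]
finger_gap: 0.0161
grasp_force: 30.0
```

Request:
servo_tool(
  plan=[
    [1,0,0.025,0,0],
    [1,0,0.05,0,0],
  ],
)

```text
time_s: 15.55
position: [0.604, 0.0886, 0.081]
orientation: [0.046, 0.999, -0.0, -0.0]
ft_force: [1.0, -1.5, -5.7]
finger_gap: 0.0157
grasp_force: 30.0
```

Request:
servo_tool(
  plan=[
    [1,0,0.025,0,0],
    [1,0,0.05,0,0],
  ],
)

```text
time_s: 15.75
position: [0.6044, 0.0928, 0.081]
orientation: [0.046, 0.999, -0.0, -0.0]
ft_force: [0.9, -2.2, -6.5]
finger_gap: 0.016
grasp_force: 30.0
```

Request:
servo_tool(
  plan=[
    [1,0,0.0125,0,0],
    [1,0,0.025,0,0],
  ],
)

```text
time_s: 15.95
position: [0.6045, 0.0948, 0.081]
orientation: [0.046, 0.999, -0.0, -0.0]
ft_force: [0.7, -2.4, -5.3]
finger_gap: 0.0159
grasp_force: 30.0
```

Request:
servo_tool(
  plan=[
    [1,0,0.0125,0,0],
    [1,0,0.0125,0,0],
  ],
)

```text
time_s: 16.15
position: [0.6046, 0.0953, 0.081]
orientation: [0.046, 0.999, -0.001, -0.0]
ft_force: [1.0, -3.7, -4.2]
finger_gap: 0.0163
grasp_force: 30.0
```

Request:
servo_tool(
  plan=[
    [1,0,0.0125,0,0],
    [1,0,0.0125,0,0],
  ],
)

```text
time_s: 16.35
position: [0.6047, 0.0959, 0.081]
orientation: [0.047, 0.999, -0.001, -0.0]
ft_force: [0.5, -5.3, -4.5]
finger_gap: 0.0157
grasp_force: 30.0
```

Request:
servo_tool(
  plan=[
    [1,0,0.0125,0,0],
    [1,0,0.0125,0,0],
    [1,0,0.0125,0,0],
  ],
)

```text
time_s: 16.65
position: [0.6047, 0.0965, 0.081]
orientation: [0.047, 0.999, -0.001, -0.0]
ft_force: [-0.5, -5.3, -4.9]
finger_gap: 0.0159
grasp_force: 30.0
```

Request:
servo_tool(
  plan=[
    [1,0,0.015,0,0],
    [1,0,0.015,0,0],
    [1,0,0.015,0,0],
  ],
)

```text
time_s: 16.95
position: [0.6047, 0.0969, 0.081]
orientation: [0.047, 0.999, -0.001, -0.0]
ft_force: [-0.3, -6.4, -4.3]
finger_gap: 0.0158
grasp_force: 30.0
```

Request:
servo_tool(
  plan=[
    [1,0,-0.02,0,0],
    [1,0,-0.035,0,0],
    [1,0,-0.035,0,0],
  ],
)

```text
time_s: 17.25
position: [0.6047, 0.0962, 0.081]
orientation: [0.046, 0.999, -0.0, -0.0]
ft_force: [0.4, -4.7, -4.1]
finger_gap: 0.0163
grasp_force: 30.0
```

Request:
servo_tool(
  plan=[
    [0,0,0,0,0],
    [0,0,0,0,0],
    [0,0,0,0,0],
    [0,0,0,0,0],
    [0,0,0,0,0],
    [0,0,0,0,0],
    [0,0,0,0,0],
    [0,0,0,0,0],
    [0,0,0,0,0],
  ],
)

```text
time_s: 18.15
position: [0.6047, 0.0965, 0.081]
orientation: [0.046, 0.999, -0.0, -0.0]
ft_force: [-0.1, -0.9, 0.2]
finger_gap: 0.0831
grasp_force: 0.0
```

Request:
servo_tool(
  plan=[
    [0,0,0,-0.5,0],
    [0,0,0,-1,0],
    [0,0,0,-1,0],
  ],
)

```text
time_s: 18.45
position: [0.6088, 0.0971, 0.167]
orientation: [0.046, 0.999, 0.001, 0.006]
ft_force: [0.7, 0.9, 0.7]
finger_gap: 0.0932
grasp_force: 0.0
```

Request:
servo_tool(
  plan=[
    [0,0.5,-0.5,0,0],
    [0,1,-1,0,0],
    [0,1,-1,0,0],
  ],
)

```text
time_s: 18.75
position: [0.5124, 0.0196, 0.1602]
orientation: [0.049, 0.999, -0.002, -0.003]
ft_force: [-0.6, -0.3, -1.0]
finger_gap: 0.0931
grasp_force: 0.0
```

Request:
servo_tool(
  plan=[
    [0,0.1,-0.5,0,0],
    [0,0.1,-1,0,0],
    [0,0.1,-1,0,0],
  ],
)

```text
time_s: 19.05
position: [0.5014, -0.0617, 0.1609]
orientation: [0.051, 0.999, -0.002, -0.0]
ft_force: [0.8, -0.3, -0.4]
finger_gap: 0.093
grasp_force: 0.0
```

Request:
servo_tool(
  plan=[
    [0,0,-0.3,0,0],
    [0,0,-0.53,0,0],
    [0,0,-0.53,0,0],
    [0,0,-0.53,0,0],
  ],
)

```text
time_s: 19.45
position: [0.4987, -0.0958, 0.1607]
orientation: [0.046, 0.999, 0.001, -0.0]
ft_force: [1.1, 1.9, 0.4]
finger_gap: 0.0927
grasp_force: 0.0
```

```bash
python3 - <<'E'
from h import *
st=r.observe();print(st['position'],st['orientation'])
c=r.capture('wrist'); cv2.imwrite('pics/w2.png',c['image'])
np.savez('w2.npz',p=st['position'],q=st['orientation'],H=c['hand_eye'],f=192/np.tan(np.radians(c['vertical_fov']/2)),cx=c['cx'],cy=c['cy'])
E
```

```text
[ 0.49874494 -0.09577091  0.16074293] [ 4.60504132e-02  9.98938962e-01  5.47011582e-04 -1.00359152e-04]
```

View pics/w2.png

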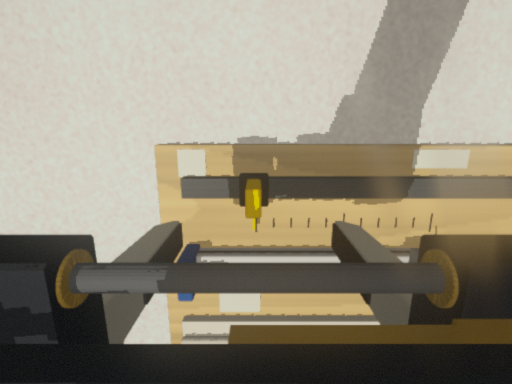

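```bash
python3 - <<'E'
from h import *
np.set_printoptions(precision=4,suppress=True)
f=lambda *a:wz('w2.npz',*a)
for z in(.09,.1): print(f(254,217,z),f(254,190,z),f(262,205,z)-f(246,205,z))
print('foot',f(254,190,.045),'middle tick',f(344,223,.018),f(431,223,.018))
E
```

```text
[ 0.5106 -0.1001  0.09  ] [ 0.4865 -0.0978  0.09  ] [0.0013 0.0138 0.    ]
[ 0.5073 -0.0997  0.1   ] [ 0.4842 -0.0975  0.1   ] [0.0012 0.0132 0.    ]
foot [ 0.4968 -0.0991  0.045 ] middle tick [ 0.5511 -0.0007  0.018 ] [0.5603 0.0987 0.018 ]
```

Request:
servo_tool(
  plan=[
    [0,0,-0.035,0.3,0],
    [0,0,-0.035,0.6,0],
    [0,0,-0.035,0.8,0],
    [0,0,-0.035,0.8,0],
  ],
)

```text
time_s: 19.9
position: [0.4969, -0.0974, 0.0951]
orientation: [0.045, 0.999, 0.001, -0.002]
ft_force: [0.2, 1.3, 0.7]
finger_gap: 0.0929
grasp_force: 0.0
```

Request:
servo_tool(
  plan=[
    [0,0,0,0.2,0],
    [0,0,0,0.35,0],
    [0,0,0,0.48,0],
    [0,0,0,0.48,0],
  ],
)

```text
time_s: 20.3
position: [0.4975, -0.0991, 0.0577]
orientation: [0.046, 0.999, 0.0, -0.001]
ft_force: [-0.8, -0.1, -0.5]
finger_gap: 0.0933
grasp_force: 0.0
```

Request:
servo_tool(
  plan=[
    [1,0,0,0,0],
    [1,0,0,0,0],
    [1,0,0,0,0],
    [1,0,0,0,0],
    [1,0,0,0,0],
    [1,0,0,0,0],
    [1,0,0,0,0],
    [1,0,0,0,0],
    [1,0,0,0,0],
    [1,0,0,0,0],
    [1,0,0,0,0],
    [1,0,0,0,0],
    [1,0,0,0,0],
    [1,0,0,0,0],
  ],
)

```text
time_s: 21.7
position: [0.4982, -0.0996, 0.0586]
orientation: [0.046, 0.999, 0.0, -0.0]
ft_force: [-0.6, 0.3, 0.5]
finger_gap: 0.0141
grasp_force: 30.0
```

Request:
servo_tool(
  plan=[
    [1,0,0.06,0,0],
    [1,0,0.12,0,0],
    [1,0,0.18,0,0],
    [1,0,0.24,0,0],
    [1,0,0.3,0,0],
    [1,0,0.36,0,0],
    [1,0,0.42,0,0],
    [1,0,0.48,0,0],
    [1,0,0.54,0,0],
    [1,0,0.565,0,0],
    [1,0,0.565,0,0],
    [1,0,0.565,0,0],
    [1,0,0.565,0,0],
  ],
)

```text
time_s: 23.0
position: [0.5024, -0.0538, 0.0586]
orientation: [0.046, 0.999, 0.001, -0.0]
ft_force: [0.0, 1.6, -0.6]
finger_gap: 0.0138
grasp_force: 30.0
```

Request:
servo_tool(
  plan=[
    [0,0,0,0,0],
    [0,0,0,0,0],
    [0,0,0,0,0],
    [0,0,0,0,0],
    [0,0,0,0,0],
    [0,0,0,0,0],
    [0,0,0,0,0],
    [0,0,0,0,0],
    [0,0,0,0,0],
    [0,0,0,0,0],
  ],
)

```text
time_s: 24.0
position: [0.5023, -0.0547, 0.0586]
orientation: [0.046, 0.999, -0.0, -0.0]
ft_force: [-0.3, 1.2, -0.3]
finger_gap: 0.0893
grasp_force: 0.0
```

Request:
servo_tool(
  plan=[
    [0,0,0,-0.4,0],
    [0,0,0,-0.8,0],
    [0,0,0,-1,0],
    [0,0,0,-1,0],
  ],
)

```text
time_s: 24.4
position: [0.5041, -0.0549, 0.1409]
orientation: [0.046, 0.999, -0.0, 0.003]
ft_force: [1.0, 0.7, 0.4]
finger_gap: 0.0929
grasp_force: 0.0
```

Request:
servo_tool(
  plan=[
    [0,0,0,-0.5,0],
    [0,0,0,-1,0],
    [0,0,0,-1,0],
    [0,0,0,-1,0],
  ],
)

```text
time_s: 24.8
position: [0.5021, -0.0546, 0.2182]
orientation: [0.046, 0.999, -0.0, -0.0]
ft_force: [-0.3, -0.1, -0.5]
finger_gap: 0.0928
grasp_force: 0.0
```

```bash
python3 - <<'E'
from h import *
st=r.observe();print(st['position'],st['orientation'])
c=r.capture('wrist'); cv2.imwrite('pics/w3.png',c['image'])
np.savez('w3.npz',p=st['position'],q=st['orientation'],H=c['hand_eye'],f=192/np.tan(np.radians(c['vertical_fov']/2)),cx=c['cx'],cy=c['cy'])
E
```

```text
[ 0.50209401 -0.05464656  0.21817365] [ 4.61970448e-02  9.98932340e-01 -3.14394547e-06 -1.17484225e-04]
```

View pics/w3.png

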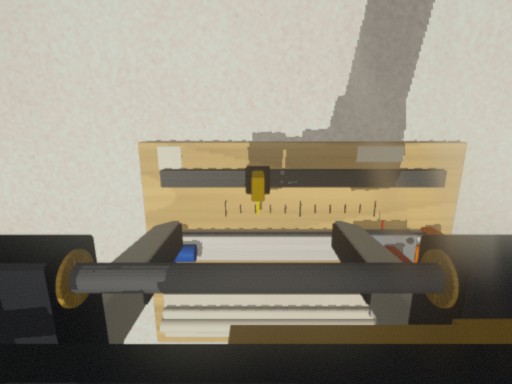

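```bash
python3 -c "
from bench import r
print(r.sign_off())"
```

```text
the job is handed in; nothing more can be done
None
```

I stroked the carriage lightly onto the blue and then the orange bumper, felt the drag centred about 57 mm from the middle on the blue side, slid the marker level with it to within about 1 mm by my measurements, left the carriage released at the orange end, and handed the job in at about 25 s; no verdict came back.

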